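# Swap the vessels onto the matching stirrers

### The job

The three vessels stand on the wrong magnetic stirrers. Swap them round so that the conical flask stands on the largest stirrer, the beaker on the middle-sized one and the small steel canister on the smallest, each upright on the middle of the plate (within a centimetre), setting one vessel down on the empty cork mat and letting go of it on the way. Keep the vessels upright throughout and do not shift the reagent bottle, the tube rack or the mortar.

Things in the scene. Friction and masses are not known exactly. Their poses are not given: they have to be found in the camera images.
- flask: Loose conical (Erlenmeyer) flask of amber glass with a black rubber stopper, the largest vessel, 145 mm high, about 0.16 kg. Foot 76 mm across, straight up to 10 mm, then a cone narrowing to the neck; the straight neck is 30 mm across from 85 to 128 mm above the foot (grasp it there); the stopper, 27 mm across, stands above that, to 145 mm. Round about z. Origin: centre of the underside; z up.
- beaker: Loose open white porcelain beaker, a plain cylinder 50 mm across and 68 mm high with 3.5 mm walls, about 0.10 kg; empty. It can be grasped across its outside. Origin: centre of the underside; z up.
- canister: Loose closed steel canister, the smallest vessel, a plain solid cylinder 36 mm across and 52 mm high with a dark lid, about 0.09 kg. It can be grasped across its outside. Origin: centre of the underside; z up.
- stirrer_large: The largest flat magnetic stirrer: square, 150 by 150 mm, 15 mm thick, flat white top, dark sides. Fixed to the bench. A thin grey ring, 28 mm across and flush, marks the middle of its top; a short black strip of touch keys, also flush, lies along the edge at its -x side. Origin: centre of the underside, on the bench; z up, so its flat top is at z = +15 mm.
- stirrer_medium: The middle-sized flat magnetic stirrer: square, 115 by 115 mm, 15 mm thick, flat white top, dark sides. Fixed to the bench. A thin grey ring, 28 mm across and flush, marks the middle of its top; a short black strip of touch keys, also flush, lies along the edge at its -x side. Origin: centre of the underside, on the bench; z up, so its flat top is at z = +15 mm.
- stirrer_small: The smallest flat magnetic stirrer: round, 90 mm across, 15 mm thick, flat white top, dark sides. Fixed to the bench. A thin grey ring, 28 mm across and flush, marks the middle of its top; a short black strip of touch keys, also flush, lies along the edge at its -x side. Origin: centre of the underside, on the bench; z up, so its flat top is at z = +15 mm.
- cork_mat: Round brown cork mat, 120 mm across and 6 mm thick, fixed to the bench, empty at the start: the free spot. Origin: centre of the underside, on the bench; z up, so its top is at z = +6 mm.
- reagent_bottle: Bystander: loose wide-mouthed bottle with a paper label and black cap, 48 mm across, 85 mm high, standing among the stirrers. Origin: centre of the underside; z up.
- tube_rack: Bystander: loose white rack with glass test tubes, 140 (x) by 55 (y) mm, 80 mm high. Origin: centre of the underside; z up.
- mortar: Bystander: loose white porcelain mortar, a bowl 76 mm across and 42 mm high, with its pestle fixed in it, leaning out to a height of 65 mm. Origin: centre of the underside; z up.
There are look-alikes about, which are no part of the job. Leave any turquoise look-alike of the stirrer_medium alone.

How it is judged:
By the outcome, as a careful person would: the job done as asked, in the order asked, and still so for the second after the job is handed in, with the robot touching nothing.
It also fails if it takes over 115 s, if anything falls off the work surface, if the arm or the gripper's body presses on something with over 40 N, if the wrist force passes 120 N, or if a joint passes its speed limit or range.

### The arm

A 6-joint arm with a two-finger parallel gripper is mounted at the origin on the work surface. World frame = base frame: x ahead of the robot, y to its left, z up, the work surface at z = 0. Lengths are in m, angles in rad, forces in N, time in s.
With the tool pointing down it reaches from about 0.25 to 0.775 m from the base axis. Payload 4 kg.
Tool frame: the origin (TCP) lies at the very end of the fingers, on their centre line; the grasp point (between the pads) lies 19 mm behind it (tcp_to_grasp is the distance from the TCP to the grasp point, in m); z points along the fingers, y is the line along which they close (so a half turn about z gives the same grasp; the last joint's range is limited). The gripper opens to 94 mm and grips with 3 to 60 N. Pads are 16 mm wide; open, the fingers measure 119 mm over their backs; the gripper's body (75 mm by 177 mm) begins 78 mm behind the grasp point.
Start: joints at [-1.228, 0.087, 1.371, -0, 1.684, -0.103], TCP at [0.237, -0.496, 0.206] pointing down, gripper open.
Joint ranges: [-3.1, 3.1], [-0.76, 2.03], [0.27, 2.55], [-1.08, 4.22], [0.17, 2.65], [-2.57, 2.57]. Speed limits (rad/s): [2.79, 2.79, 3.14, 3.14, 3.14, 3.14].

### API

Orientations are given as [roll, pitch, yaw] about the fixed x, y, z axes, in that order (R = Rz(yaw) Ry(pitch) Rx(roll)).
In Python, from bench import * gives the robot as it stands.
- The arm moves only by the tool move_tool, called after "Emit:" by a JSON object that holds its "api" and its "payload". Schema: {"type":"object","properties":{"offsets":{"type":"array","items":{"type":"array","items":{"type":"number"},"minItems":5,"maxItems":5},"minItems":1,"maxItems":20},"only":{"type":"string"},"quiet":{"type":"boolean"},"lines":{"type":"string"}},"required":["offsets"],"additionalProperties":false}. offsets is a list of rows, 1 to 20 of them, each of 5 numbers: the finger opening in m, then dx, dy, dz in m, then a turn about the tool's z in rad; each row shifts and turns the commanded pose from where the row before left it, along the tool's axes as they then stand; what a row does not reach is not made up. A row lasts 1/12 s, in which the tool goes at most 0.0417 m and 0.125 rad, less where a joint would pass 70% of its speed; a pose out of reach is approached as far as the arm can. The fingers move at their own pace and stop on an object; the grip force is fixed at half the most. Time passes only in rows, so rows that do not move let the fingers close. The tool returns the time, the measured TCP pose, the force, the opening and the grip force at its end. only (a regular expression) keeps the lines of the reply that match it, lines (a string "A,B") keeps lines A to B, and quiet returns only ok. Input that does not fit is refused with a message, and nothing moves.
- get_obs(): the state, without advancing time (a new reading comes with each control period).
- snapshot(name): name is "side" or "top"; returns a dict with "color" (400x640x3 uint8, blue, green, red), "fx", "fy", "cx", "cy" (pixels), "k1" (the pictures are not rectified: a ray, as slopes to the right and down, at radius r is drawn at 1 + k1 r^2 times it, then the intrinsics apply), "extrinsics" (4x4, takes a point from world to camera coordinates). Camera axes: x right, y down, z forward; pixel columns grow to the right and rows downward; lengths in m; the calibration is good to about 2 mm. A picture is of the moment at which its call begins. There is no depth.
- close_job(): hands the job in; it is judged then, once.
The state is a dict: "time": time; "joint_positions": joint angles; "qvel": joint speeds; "joint_torque": joint torques, N m; "tool_pos": TCP position; "ee_rot": TCP orientation; "wrist_force": force on the tool from outside, world axes, zero at the start; "wrist_torque": the same for the moment, N m; "width": finger opening in m; "finger_force": force on a finger pad.
Only numpy, scipy, OpenCV 4.12 (cv2) and the standard library are available. Lean on these libraries where they do the work, as an engineer would, in place of code of your own. Each camera call takes 0.05 s, during which the arm holds its last target. There are 200 camera calls.

## Working session

There is one attempt and no reset: what is moved stays moved. The work goes in short steps, Python scripts to look and compute and a tool call to move; the robot and the scene stay as the last step left them, time stands still between calls to the robot, and variables do not carry over. Pictures are saved under pics/ and viewed, at most 14 in all, crops included, and the job is handed in when it is done.

```bash
ls; mkdir -p pics
```

Run:
```python
from bench import *
import cv2
for n in("top","side"):
    s=snapshot(n); cv2.imwrite(f"pics/{n}0.png",s["color"]); print(n,s["fx"],s["fy"],s["cx"],s["cy"],s["k1"]); print(s["extrinsics"])
print(get_obs())
```

```text
pics
top 381.59819625131126 381.59819625131126 322.2267162877814 192.60049281941994 0.026673236286887357
[[ 0.01550331 -0.99986504 -0.00543565 -0.02291249]
 [-0.99889287 -0.0152463  -0.04450378  0.45946965]
 [ 0.0444149   0.00611959 -0.99899443  1.02099229]
 [ 0.          0.          0.          1.        ]]
side 488.3521241601533 488.3521241601533 318.58160941681996 203.6720859728968 -0.13017161573624253
[[-0.98728428 -0.15888581 -0.00500482  0.46865141]
 [-0.12024986  0.76705946 -0.63020613  0.08820974]
 [ 0.10396981 -0.62159077 -0.77641174  1.0364553 ]
 [ 0.          0.          0.          1.        ]]
{'time': 0.1, 'joint_positions': array([-1.22809287e+00,  8.78888790e-02,  1.37206064e+00, -1.81099189e-05,
        1.68360100e+00, -1.03122314e-01]), 'qvel': array([ 0.0011644 , -0.00235   , -0.00245308, -0.00092743,  0.00041783,
       -0.00063523]), 'joint_torque': array([ 2.64142145e-03, -3.41249514e+01, -3.03302658e+01,  7.20159989e-02,
        3.04729852e-02, -8.42828945e-05]), 'tool_pos': array([ 0.23697819, -0.49579464,  0.20443852]), 'ee_rot': array([-3.13964333e+00, -1.83639307e-04,  4.45823568e-01]), 'wrist_force': array([-0.39425334, -0.65764473,  0.0952732 ]), 'wrist_torque': array([ 0.06500919, -0.03851422, -0.00446109]), 'finger_force': 0.0, 'width': 0.09395032384054569}
```

View pics/top0.png

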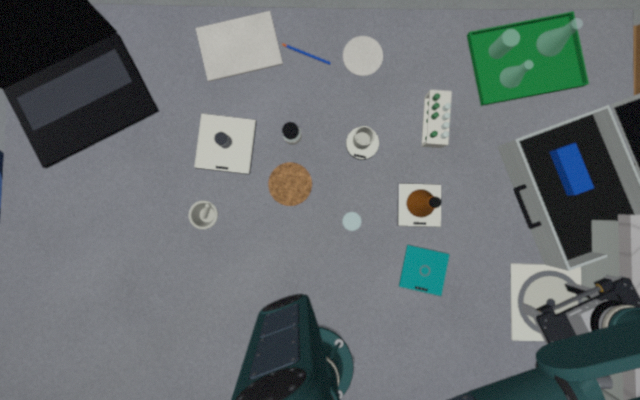

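View pics/side0.png

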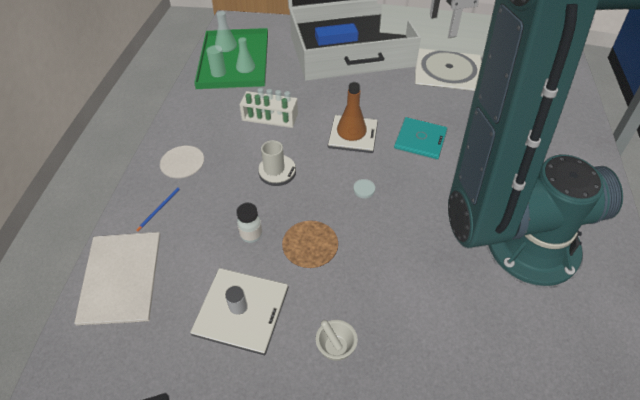

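The top view shows these positions:
- canister (223,140) on the large white square
- beaker (362,137) on the round stirrer
- flask (420,203) on the medium square
- cork mat (290,184)
- bottle (290,131), rack (436,117), mortar (203,215)

Possible confusions (top-view pixels):
- large stirrer: paper sheet (240,45), balance (547,302)
- medium stirrer: turquoise plate (424,270)
- small stirrer: white disc (363,56), glass disc (352,221)
- flask: clear flasks in the green tray (528,58)
- canister: bottle (290,131)

I choose the three plates with a black key strip and a vessel on them, and check them in crops.

Run:
```python
import cv2
a=cv2.imread("pics/top0.png")[105:235,185:450]; cv2.imwrite("pics/topc.png",cv2.resize(a,None,fx=3,fy=3,interpolation=cv2.INTER_CUBIC))
a=cv2.imread("pics/side0.png")[75:355,185:395]; a=cv2.resize(a,None,fx=3,fy=3,interpolation=cv2.INTER_CUBIC)
cv2.imwrite("pics/sidec1.png",a[:420]);cv2.imwrite("pics/sidec2.png",a[420:])
```

Create h.py:
```python
import numpy as np, cv2
from bench import *
C={n:snapshot(n) for n in("top","side")}
def ray(n,p):
    s=C[n];K=np.array([[s["fx"],0,s["cx"]],[0,s["fy"],s["cy"]],[0,0,1]])
    u=cv2.undistortPoints(np.array([[p]],float),K,np.array([s["k1"],0,0,0.]))[0,0]
    E=s["extrinsics"];R=E[:3,:3];return -R.T@E[:3,3],R.T@np.r_[u,1]
def atz(n,p,z):
    o,d=ray(n,p);return o+d*(z-o[2])/d[2]
def tri(pt,ps):
    A=[];b=[]
    for n,p in(("top",pt),("side",ps)):
        o,d=ray(n,p);d=d/np.linalg.norm(d);M=np.eye(3)-np.outer(d,d);A.append(M);b.append(M@o)
    return np.linalg.lstsq(np.vstack(A),np.hstack(b),rcond=None)[0]
def proj(n,P):
    s=C[n];K=np.array([[s["fx"],0,s["cx"]],[0,s["fy"],s["cy"]],[0,0,1]]);E=s["extrinsics"]
    return cv2.projectPoints(np.array(P,float).reshape(-1,3),cv2.Rodrigues(E[:3,:3])[0],E[:3,3],K,np.array([s["k1"],0,0,0.]))[0][:,0]
```

```text
(no output)
```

View pics/topc.png

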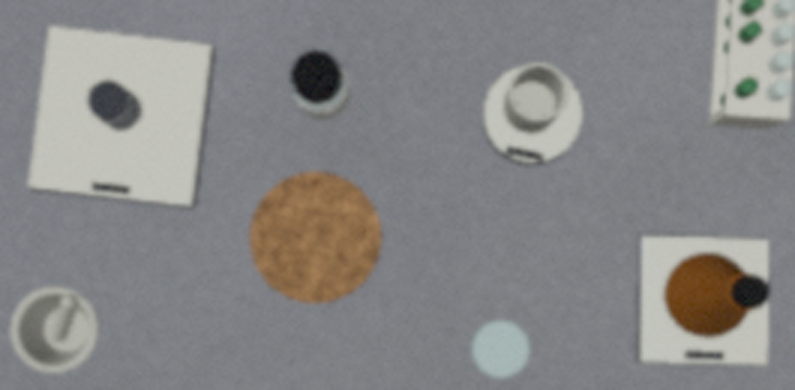

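View pics/sidec1.png

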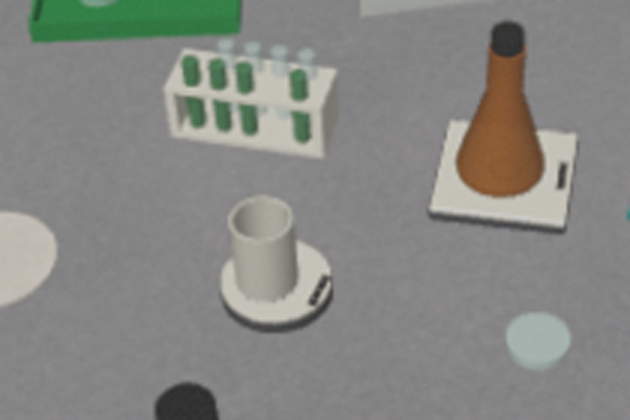

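View pics/sidec2.png

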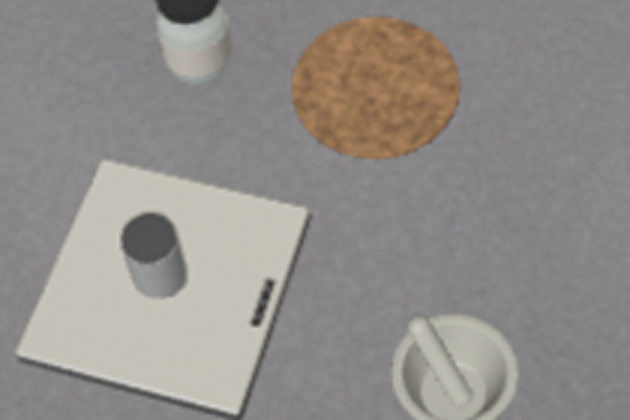

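The crops confirm the three plates. Each has a black key strip on its -x side; the large one carries the canister, the round one the beaker and the medium one the flask. The mat is empty at crop (316,237).

Run:
```python
from h import *
np.set_printoptions(precision=4,suppress=True)
T=lambda x,y:((x+.5)/3-.5+185,(y+.5)/3-.5+105)
S1=lambda x,y:((x+.5)/3-.5+185,(y+.5)/3-.5+75)
S2=lambda x,y:((x+.5)/3-.5+185,(y+.5)/3-.5+215)
def plate(n,t,s):
    P=np.array([tri(a,b) for a,b in zip(t,s)]);print(n,P,"c",P.mean(0),"edges",np.linalg.norm(P-np.roll(P,1,0),axis=1))
    print("  yaw",np.arctan2(*(P[1]-P[0])[1::-1]), "topz",np.mean([atz("top",a,.015) for a in t],0),"sidez",np.mean([atz("side",a,.015) for a in s],0))
plate("large",[T(50,26),T(212,44),T(194,206),T(29,188)],[S2(19,353),S2(103,160),S2(309,210),S2(240,413)])
plate("medium",[T(641,236),T(769,239),T(768,364),T(640,361)],[S1(431,212),S1(453,121),S1(578,135),S1(565,222)])
for n,t,s,z in(("small",T(532.5,113),S1(276,280),.015),("mat",T(316,237),S2(376,86),.006),("canlid",T(109,101.5),S2(149,238),.067),("beakrim",T(533.5,93.5),S1(261,220),.083),("stopper",T(751,291),S1(508,30),.16),("bottlecap",T(316,76),S1(187,405),.085)):
    print(n,tri(t,s),"top",atz("top",t,z)[:2],"side",atz("side",s,z)[:2])
print("flaskfoot",atz("top",T(706.5,295),.02)); print("rack corner", atz("top",T(712,120),0.04),"mortar",atz("top",T(54,330),.042))
print(C["top"]["extrinsics"][2,3])
```

```text
large [[0.6682 0.3152 0.0131]
 [0.6549 0.1688 0.0122]
 [0.5084 0.1825 0.0092]
 [0.5217 0.33   0.0136]] c [0.5883 0.2491 0.012 ] edges [0.1473 0.147  0.1472 0.1482]
  yaw -1.661786874113778 topz [0.589  0.2486 0.015 ] sidez [0.5864 0.2506 0.015 ]
medium [[ 0.4868 -0.2211  0.0093]
 [ 0.4848 -0.3349  0.0122]
 [ 0.3737 -0.3342  0.0117]
 [ 0.3751 -0.2196  0.0163]] c [ 0.4301 -0.2774  0.0124] edges [0.1119 0.1138 0.1111 0.1148]
  yaw -1.5883970302176225 topz [ 0.4313 -0.2767  0.015 ] sidez [ 0.4284 -0.2746  0.015 ]
small [ 0.5965 -0.1219  0.0131] top [ 0.5971 -0.1217] side [ 0.5951 -0.1202]
mat [0.4824 0.0724 0.002 ] top [0.4829 0.0721] side [0.481 0.075]
canlid [0.5928 0.247  0.0623] top [0.5923 0.2458] side [0.5912 0.2494]
beakrim [ 0.6009 -0.1155  0.0852] top [ 0.6015 -0.1157] side [ 0.6013 -0.1176]
stopper [ 0.4354 -0.2759  0.1611] top [ 0.4362 -0.2762] side [ 0.4348 -0.2774]
bottlecap [0.6121 0.0672 0.0859] top [0.6133 0.0675] side [0.6113 0.0666]
flaskfoot [ 0.4356 -0.2773  0.02  ]
rack corner [ 0.5886 -0.2764  0.04  ] mortar [0.396 0.295 0.042]
1.0209922928647923
```

Triangulated heights agree with the expected ones to within 5 mm: plates about 12 mm against 15, lid 62 against 67, rim 85 against 83, stopper 161 against 160. Positions agree to about 3 mm. First move: turn to yaw 0, rise, and go above the canister at (0.592, 0.2475).

Emit:
{"api": "move_tool", "payload": {"offsets": [[0.094,0,0,-0.005,0.1115],[0.094,0,0,-0.005,0.1115],[0.094,0,0,-0.005,0.1115],[0.094,0,0,-0.005,0.1115],[0.094,0.0178,-0.0372,0,0],[0.094,0.0178,-0.0372,0,0],[0.094,0.0178,-0.0372,0,0],[0.094,0.0178,-0.0372,0,0],[0.094,0.0178,-0.0372,0,0],[0.094,0.0178,-0.0372,0,0],[0.094,0.0178,-0.0372,0,0],[0.094,0.0178,-0.0372,0,0],[0.094,0.0178,-0.0372,0,0],[0.094,0.0178,-0.0372,0,0],[0.094,0.0178,-0.0372,0,0],[0.094,0.0178,-0.0372,0,0],[0.094,0.0178,-0.0372,0,0],[0.094,0.0178,-0.0372,0,0],[0.094,0.0178,-0.0372,0,0],[0.094,0.0178,-0.0372,0,0]]}}

```text
time: 1.87
tool_pos: [0.5224, 0.1011, 0.2253]
ee_rot: [3.141, -0.0, 0.0]
wrist_force: [-0.3, 0.3, 0.3]
width: 0.0941
finger_force: 0.0
```

Emit:
{"api": "move_tool", "payload": {"offsets": [[0.094,0.0178,-0.0372,0,0],[0.094,0.0178,-0.0372,0,0],[0.094,0.0178,-0.0372,0,0],[0.094,0.0178,-0.0372,0,0],[0.094,0,0,0,0],[0.094,0,0,0,0],[0.094,0,0,0,0]]}}

```text
time: 2.45
tool_pos: [0.593, 0.2474, 0.2247]
ee_rot: [3.14, 0.001, 0.0]
wrist_force: [0.0, -0.7, 0.8]
width: 0.0939
finger_force: 0.0
```

Emit:
{"api": "move_tool", "payload": {"offsets": [[0.094,0,0,0.036,0],[0.094,0,0,0.036,0],[0.094,0,0,0.036,0],[0.094,0,0,0.03,0],[0.094,0,0,0.03,0],[0.094,0,0,0.015,0],[0.094,0,0,0.015,0],[0.094,0,0,0,0],[0.094,0,0,0,0],[0.094,0,0,0,0]]}}

```text
time: 3.28
tool_pos: [0.5943, 0.2469, 0.0297]
ee_rot: [-3.141, -0.003, -0.001]
wrist_force: [0.3, -0.0, 0.5]
width: 0.0939
finger_force: 0.0
```

Emit:
{"api": "move_tool", "payload": {"offsets": [[0.03,0,0,0,0],[0.03,0,0,0,0],[0.03,0,0,0,0],[0.03,0,0,0,0],[0.03,0,0,0,0],[0.03,0,0,0,0],[0.03,0,0,0,0],[0.03,0,0,0,0],[0.03,0,0,0,0],[0.03,0,0,0,0],[0.03,0,0,0,0],[0.03,0,0,0,0],[0.03,0,0,0,0],[0.03,0,0,0,0]]}}

```text
time: 4.45
tool_pos: [0.5933, 0.2476, 0.0273]
ee_rot: [3.141, 0.0, -0.0]
wrist_force: [0.2, -0.7, -1.1]
width: 0.0356
finger_force: 30.0
```

Emit:
{"api": "move_tool", "payload": {"offsets": [[0.03,0,0,-0.01,0],[0.03,0,0,-0.025,0],[0.03,0,0,-0.025,0],[0.03,0,0,-0.025,0],[0.03,0,0,-0.025,0],[0.03,-0.008,0.0125,0,0],[0.03,-0.0135,0.021,0,0],[0.03,-0.0135,0.021,0,0],[0.03,-0.0135,0.021,0,0],[0.03,-0.0135,0.021,0,0],[0.03,-0.0135,0.021,0,0],[0.03,-0.0135,0.021,0,0],[0.03,-0.0135,0.021,0,0],[0.03,-0.0083,0.0145,0,0],[0.03,0,0,0,0],[0.03,0,0,0,0],[0.03,0,0,0,0]]}}

```text
time: 5.87
tool_pos: [0.483, 0.0741, 0.1381]
ee_rot: [-3.141, -0.001, -0.0]
wrist_force: [0.0, 0.4, -0.5]
width: 0.0354
finger_force: 30.0
```

Run:
```python
from bench import *
import cv2
s=snapshot("side")["color"];cv2.imwrite("pics/s1.png",cv2.resize(s[100:350,180:460],None,fx=2,fy=2))
```

```text
(no output)
```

View pics/s1.png

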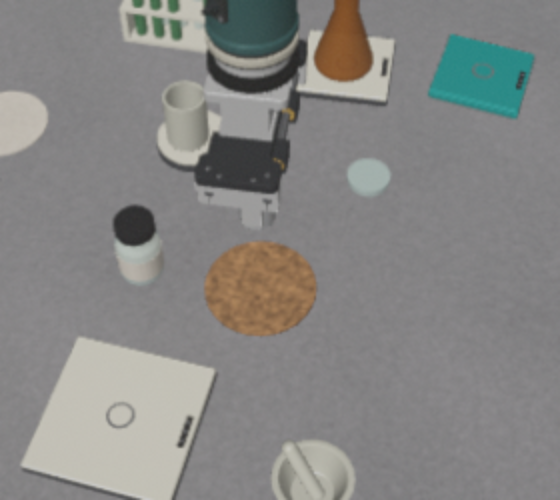

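The side view shows the large stirrer now empty, with its ring at crop (120,415), and the gripper holding the canister above the mat. Next, lower it and let go.

Emit:
{"api": "move_tool", "payload": {"offsets": [[0.03,0,0,0.015,0],[0.03,0,0,0.025,0],[0.03,0,0,0.025,0],[0.03,0,0,0.025,0],[0.03,0,0,0.015,0],[0.03,0,0,0.007,0],[0.03,0,0,0.003,0],[0.03,0,0,0.002,0],[0.03,0,0,0.002,0],[0.03,0,0,0,0],[0.03,0,0,0,0],[0.03,0,0,0,0]]}}

```text
time: 6.92
tool_pos: [0.4832, 0.0737, 0.0194]
ee_rot: [3.142, -0.002, -0.0]
wrist_force: [0.0, -0.5, -0.6]
width: 0.0356
finger_force: 30.0
```

Run:
```python
from h import *
t=np.array([(239.8,307.3)]);print("ring large",atz("side",t[0],.015))
```

```text
ring large [0.58801402 0.249475   0.015     ]
```

Emit:
{"api": "move_tool", "payload": {"offsets": [[0.03,0,0,0.001,0],[0.05,0,0,0,0],[0.06,0,0,0,0],[0.09,0,0,0,0],[0.09,0,0,0,0],[0.09,0,0,0,0],[0.09,0,0,0,0],[0.09,0,0,0,0],[0.09,0,0,-0.01,0],[0.09,0,0,-0.03,0],[0.09,0,0,-0.03,0],[0.09,0,0,-0.03,0],[0.09,0,0,-0.035,0],[0.09,0,0,-0.035,0],[0.09,0,0,-0.035,0]]}}

```text
time: 8.27
tool_pos: [0.4821, 0.0737, 0.225]
ee_rot: [3.142, -0.001, -0.0]
wrist_force: [1.4, -0.1, 0.4]
width: 0.0898
finger_force: 0.0
```

Emit:
{"api": "move_tool", "payload": {"offsets": [[0.09,-0.005,0.035,0,0],[0.09,-0.005,0.035,0,0],[0.09,-0.005,0.035,0,0],[0.09,-0.005,0.035,0,0],[0.09,-0.005,0.035,0,0],[0.09,-0.005,0.035,0,0],[0.09,-0.005,0.035,0,0],[0.09,-0.005,0.035,0,0],[0.09,-0.004,0.035,0,0],[0.09,-0.0035,0.0355,0,0],[0.09,0,0,0,0],[0.09,0,0,0,0],[0.09,0,0,0,0]]}}

```text
time: 9.35
tool_pos: [0.4349, -0.2764, 0.2229]
ee_rot: [-3.141, -0.0, -0.0]
wrist_force: [-0.1, 0.7, 0.1]
width: 0.0901
finger_force: 0.0
```

```bash
python3 - <<'E'
from bench import *
import cv2,numpy as np
s=snapshot("side")["color"];t=snapshot("top")["color"];
a=cv2.resize(s[60:310,220:400],None,fx=2,fy=2);b=cv2.resize(t[110:260,185:455],None,fx=2,fy=2)
c=np.zeros((500,780,3),np.uint8)
a=cv2.resize(s[60:310,220:340],None,fx=2,fy=2)
c[:,:240]=a;c[:300,240:780]=b;cv2.imwrite("pics/s2.png",c)
E
```

```text
(no output)
```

View pics/s2.png

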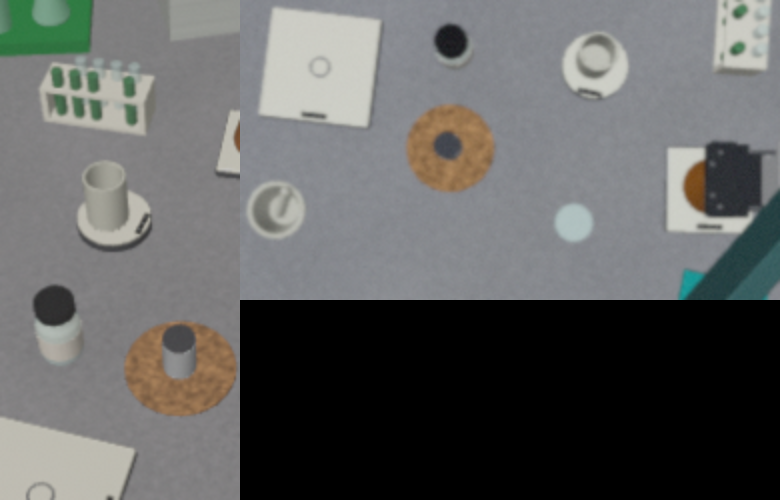

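The canister stands upright on the mat: side crop (179,350), top crop (448,146). The gripper is above the flask, and the large stirrer's ring is at top crop (320,66). Next I descend to the neck and grip.

Emit:
{"api": "move_tool", "payload": {"offsets": [[0.09,0,0,0.02,0],[0.09,0,0,0.03,0],[0.09,0,0,0.03,0],[0.09,0,0,0.025,0],[0.09,0,0,0.015,0],[0.09,0,0,0,0],[0.09,0,0,0,0],[0.09,0,0,0,0],[0.06,0,0,0,0],[0.05,0,0,0,0],[0.04,0,0,0,0],[0.02,0,0,0,0],[0.02,0,0,0,0],[0.02,0,0,0,0],[0.02,0,0,0,0],[0.02,0,0,0,0],[0.02,0,0,0,0],[0.02,0,0,0,0]]}}

```text
time: 10.95
tool_pos: [0.4349, -0.2768, 0.1024]
ee_rot: [-3.142, 0.0, -0.0]
wrist_force: [0.5, 0.2, -1.1]
width: 0.0295
finger_force: 30.0
```

Run:
```python
from h import *
print(atz("top",(225,143),.015)); print(get_obs()["tool_pos"])
```

```text
[0.5897319  0.24899203 0.015     ]
[ 0.43484565 -0.27673607  0.1023816 ]
```

Emit:
{"api": "move_tool", "payload": {"offsets": [[0.02,0,0,-0.01,0],[0.02,0,0,-0.02,0],[0.02,0,0,-0.025,0],[0.02,0,0,-0.025,0],[0.02,0,0,-0.025,0],[0.02,0,0,-0.015,0],[0.02,0,0,0,0]]}}

```text
time: 11.63
tool_pos: [0.4364, -0.278, 0.2276]
ee_rot: [3.136, -0.007, -0.0]
wrist_force: [0.7, -1.4, -0.9]
width: 0.0296
finger_force: 30.0
```

Emit:
{"api": "move_tool", "payload": {"offsets": [[0.02,0.004,-0.014,0,0],[0.02,0.004,-0.014,0,0],[0.02,0.0098,-0.0336,0,0],[0.02,0.0098,-0.0336,0,0],[0.02,0.0098,-0.0336,0,0],[0.02,0.0098,-0.0336,0,0],[0.02,0.0098,-0.0336,0,0],[0.02,0.0098,-0.0336,0,0],[0.02,0.0098,-0.0336,0,0],[0.02,0.0098,-0.0336,0,0],[0.02,0.0098,-0.0336,0,0],[0.02,0.0098,-0.0336,0,0],[0.02,0.0098,-0.0336,0,0],[0.02,0.0098,-0.0336,0,0],[0.02,0.0098,-0.0336,0,0],[0.02,0.0098,-0.0336,0,0],[0.02,0.004,-0.014,0,0],[0.02,0.004,-0.014,0,0],[0.02,0,0,0,0],[0.02,0,0,0,0]]}}

```text
time: 13.3
tool_pos: [0.5877, 0.2492, 0.2209]
ee_rot: [3.14, 0.003, 0.0]
wrist_force: [0.0, -0.8, -1.1]
width: 0.0299
finger_force: 30.0
```

Emit:
{"api": "move_tool", "payload": {"offsets": [[0.02,0,0,0,0],[0.02,0,0,0,0],[0.02,0,0,0,0]]}}

```text
time: 13.55
tool_pos: [0.5882, 0.2483, 0.2227]
ee_rot: [3.141, -0.0, -0.002]
wrist_force: [0.2, 0.3, -1.5]
width: 0.0297
finger_force: 30.0
```

Run:
```python
from bench import *
import cv2,numpy as np
s=snapshot("side")["color"];t=snapshot("top")["color"];
a=cv2.resize(s[140:390,170:370],None,fx=2,fy=2);b=cv2.resize(t[100:250,280:460],None,fx=2,fy=2)
c=np.zeros((500,760,3),np.uint8);c[:,:400]=a;c[:300,400:]=b;cv2.imwrite("pics/s3.png",c)
```

```text
(no output)
```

View pics/s3.png

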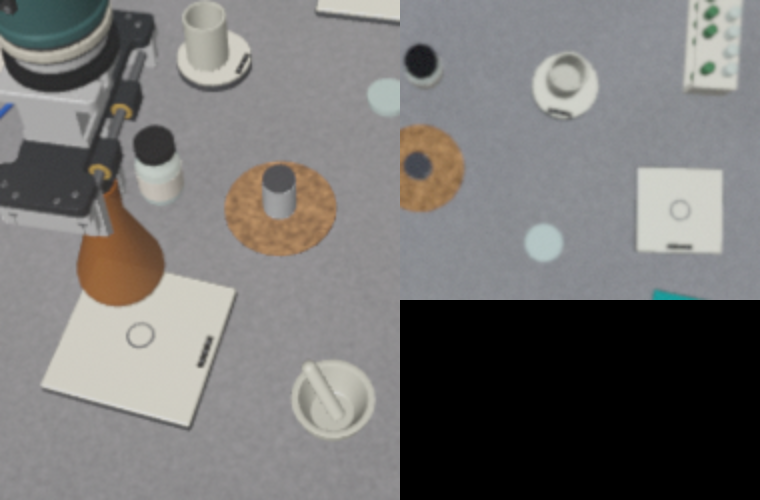

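The flask hangs upright above the large plate, with the ring visible at (140,335). The medium plate is empty, with its ring at top crop (680,210). Next: lower, release and rise.

Emit:
{"api": "move_tool", "payload": {"offsets": [[0.02,0,-0.0007,0.015,0],[0.02,0,0,0.025,0],[0.02,0,0,0.025,0],[0.02,0,0,0.02,0],[0.02,0,0,0.015,0],[0.02,0,0,0.01,0],[0.02,0,0,0.005,0],[0.02,0,0,0.003,0],[0.02,0,0,0.001,0],[0.02,0,0,0,0],[0.02,0,0,0,0],[0.02,0,0,0,0],[0.02,0,0,0,0]]}}

```text
time: 14.73
tool_pos: [0.5887, 0.2504, 0.1044]
ee_rot: [-3.141, -0.002, -0.0]
wrist_force: [-0.4, 0.9, -1.5]
width: 0.0296
finger_force: 30.0
```

Run:
```python
from h import *
print(atz("top",(420,205),.015)); print(get_obs()["tool_pos"],get_obs()["wrist_force"])
```

```text
[ 0.43032306 -0.27811677  0.015     ]
[0.58842692 0.25034857 0.10398961] [-0.99281821  0.05148033 -2.30108357]
```

Emit:
{"api": "move_tool", "payload": {"offsets": [[0.02,0,0,0.001,0],[0.02,0,0,0.0005,0],[0.02,0,0,0,0],[0.035,0,0,0,0],[0.05,0,0,0,0],[0.07,0,0,0,0],[0.09,0,0,0,0],[0.09,0,0,0,0],[0.09,0,0,0,0],[0.09,0,0,0,0],[0.09,0,0,0,0],[0.09,0,0,-0.01,0],[0.09,0,0,-0.03,0],[0.09,0,0,-0.03,0],[0.09,0,0,-0.03,0],[0.09,0,0,-0.02,0],[0.09,0,0,0,0]]}}

```text
time: 16.25
tool_pos: [0.5906, 0.251, 0.2298]
ee_rot: [-3.138, -0.012, -0.0]
wrist_force: [0.7, 0.7, 0.8]
width: 0.0901
finger_force: 0.0
```

Emit:
{"api": "move_tool", "payload": {"offsets": [[0.09,0.0012,0.0367,0,0],[0.09,0.0012,0.0367,0,0],[0.09,0.0012,0.0367,0,0],[0.09,0.0012,0.0367,0,0],[0.09,0.0012,0.0367,0,0],[0.09,0.0012,0.0367,0,0],[0.09,0.0012,0.0367,0,0],[0.09,0.0012,0.0367,0,0],[0.09,0.0012,0.0367,0,0],[0.09,0.0012,0.0367,0,0],[0.09,0,0,0,0],[0.09,0,0,0,0],[0.09,0,0,0,0]]}}

```text
time: 17.33
tool_pos: [0.5997, -0.1162, 0.2209]
ee_rot: [-3.14, 0.002, -0.0]
wrist_force: [-0.1, 0.7, -0.2]
width: 0.0898
finger_force: 0.0
```

```bash
python3 - <<'E'
from bench import *
import cv2,numpy as np
s=snapshot("side")["color"];t=snapshot("top")["color"];
a=cv2.resize(s[140:390,170:370],None,fx=2,fy=2);b=cv2.resize(t[90:240,185:375],None,fx=2,fy=2)
c=np.zeros((500,780,3),np.uint8);c[:,:400]=a;c[:300,400:]=b;cv2.imwrite("pics/s4.png",c)
E
```

```text
(no output)
```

View pics/s4.png

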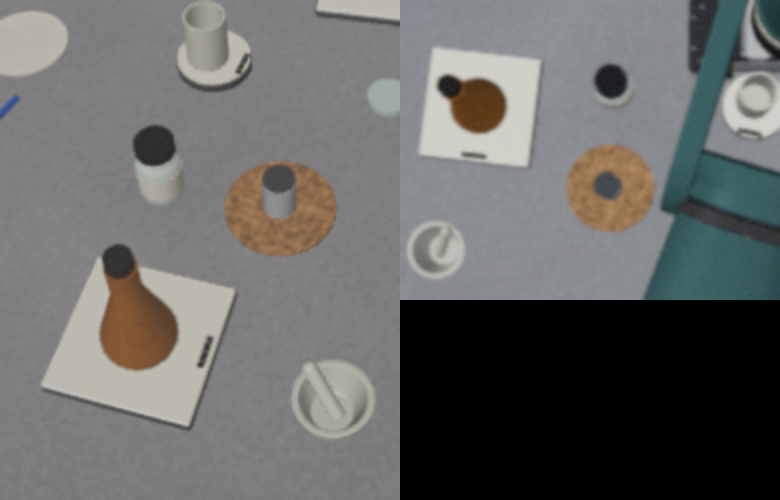

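The flask stands upright on the large plate. Its foot is centred at top crop (479,106), i.e. pixel (224.5,143), which coincides with the ring seen at (225,143). Now the beaker.

Emit:
{"api": "move_tool", "payload": {"offsets": [[0.09,0.001,0,0.025,0],[0.09,0,0,0.035,0],[0.09,0,0,0.035,0],[0.09,0,0,0.035,0],[0.09,0,0,0.025,0],[0.09,0,0,0.02,0],[0.09,0,0,0.01,0],[0.09,0,0,0,0],[0.09,0,0,0,0],[0.09,0,0,0,0],[0.07,0,0,0,0],[0.06,0,0,0,0],[0.04,0,0,0,0],[0.04,0,0,0,0],[0.04,0,0,0,0],[0.04,0,0,0,0],[0.04,0,0,0,0],[0.04,0,0,0,0],[0.04,0,0,0,0],[0.04,0,0,0,0]]}}

```text
time: 19.1
tool_pos: [0.6011, -0.1171, 0.0371]
ee_rot: [3.141, -0.0, -0.0]
wrist_force: [-0.6, -0.9, 1.5]
width: 0.0499
finger_force: 30.0
```

Emit:
{"api": "move_tool", "payload": {"offsets": [[0.04,0,0,-0.01,0],[0.04,0,0,-0.02,0],[0.04,0,0,-0.03,0],[0.04,0,0,-0.03,0],[0.04,0,0,-0.02,0],[0.04,0,0,-0.01,0],[0.04,-0.007,0.0065,0,0],[0.04,-0.007,0.0065,0,0],[0.04,-0.0238,0.0223,0,0],[0.04,-0.0238,0.0223,0,0],[0.04,-0.0238,0.0223,0,0],[0.04,-0.0238,0.0223,0,0],[0.04,-0.0238,0.0223,0,0],[0.04,-0.0238,0.0223,0,0],[0.04,-0.007,0.0065,0,0],[0.04,-0.007,0.0065,0,0],[0.04,0,0,0,0],[0.04,0,0,0,0],[0.04,0,0,0,0],[0.04,0,0,0,0]]}}

```text
time: 20.77
tool_pos: [0.431, -0.2756, 0.1567]
ee_rot: [-3.141, 0.0, 0.002]
wrist_force: [-0.6, 0.7, -0.6]
width: 0.0497
finger_force: 30.0
```

Emit:
{"api": "move_tool", "payload": {"offsets": [[0.04,0,0,0.015,0],[0.04,0,0,0.025,0],[0.04,0,0,0.025,0],[0.04,0,0,0.02,0],[0.04,0,0,0.015,0],[0.04,0,0,0.01,0],[0.04,0,0,0.005,0],[0.04,0,0,0.003,0],[0.04,0,0,0.001,0],[0.04,0,0,0,0],[0.04,0,0,0,0],[0.04,0,0,0,0],[0.04,0,0,0,0]]}}

```text
time: 21.85
tool_pos: [0.4307, -0.2769, 0.0388]
ee_rot: [3.141, -0.001, -0.0]
wrist_force: [0.1, -0.4, -1.1]
width: 0.0498
finger_force: 30.0
```

Emit:
{"api": "move_tool", "payload": {"offsets": [[0.04,0,0,0.001,0],[0.04,0,0,0.0005,0],[0.04,0,0,0,0],[0.055,0,0,0,0],[0.07,0,0,0,0],[0.09,0,0,0,0],[0.09,0,0,0,0],[0.09,0,0,0,0],[0.09,0,0,0,0],[0.09,0,0,0,0],[0.09,0,0,-0.01,0],[0.09,0,0,-0.03,0],[0.09,0,0,-0.035,0],[0.09,0,0,-0.035,0],[0.09,0,0,-0.035,0],[0.09,0,0,-0.02,0],[0.09,0,0,0,0]]}}

```text
time: 23.27
tool_pos: [0.4327, -0.2784, 0.2089]
ee_rot: [3.133, -0.01, -0.0]
wrist_force: [1.1, -0.7, 0.7]
width: 0.09
finger_force: 0.0
```

Emit:
{"api": "move_tool", "payload": {"offsets": [[0.09,0.0052,-0.0351,0,0],[0.09,0.0052,-0.0351,0,0],[0.09,0.0052,-0.0351,0,0],[0.09,0.0052,-0.0351,0,0],[0.09,0.0052,-0.0351,0,0],[0.09,0.0052,-0.0351,0,0],[0.09,0.0052,-0.0351,0,0],[0.09,0.0052,-0.0351,0,0],[0.09,0.0052,-0.0351,0,0],[0.09,0.0052,-0.0351,0,0],[0.09,0,0,0,0],[0.09,0,0,0,0],[0.09,0,0,0,0]]}}

```text
time: 24.35
tool_pos: [0.4818, 0.0741, 0.2006]
ee_rot: [3.141, 0.002, 0.0]
wrist_force: [0.1, -0.1, 0.4]
width: 0.0898
finger_force: 0.0
```

```bash
python3 - <<'E'
from bench import *
import cv2,numpy as np
s=snapshot("side")["color"];t=snapshot("top")["color"];
a=cv2.resize(s[70:320,230:430],None,fx=2,fy=2);b=cv2.resize(t[110:260,270:460],None,fx=2,fy=2)
c=np.zeros((500,780,3),np.uint8);c[:,:400]=a;c[:300,400:]=b;cv2.imwrite("pics/s5.png",c)
E
```

```text
(no output)
```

View pics/s5.png

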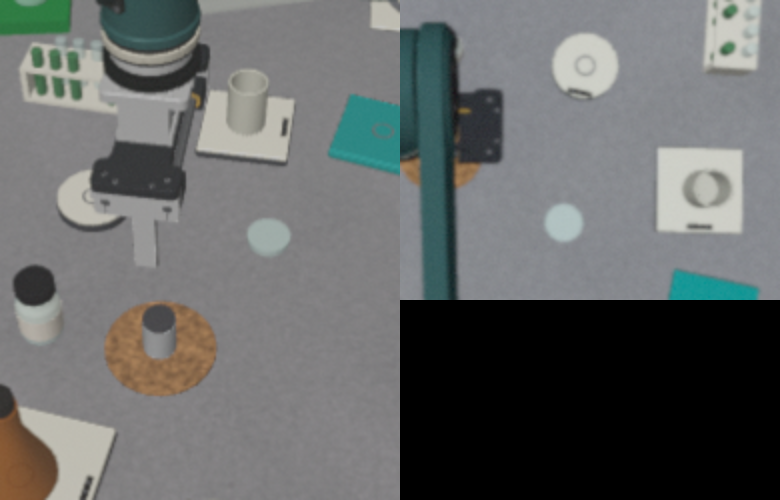

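The beaker stands upright on the medium plate at top crop (706,188), and the small plate is empty with its ring at (586,66). The canister still stands on the mat at side crop (160,333). Pick it up.

Emit:
{"api": "move_tool", "payload": {"offsets": [[0.09,0.0005,0,0.025,0],[0.09,0,0,0.035,0],[0.09,0,0,0.035,0],[0.09,0,0,0.035,0],[0.09,0,0,0.025,0],[0.09,0,0,0.02,0],[0.09,0,0,0.007,0],[0.09,0,0,0,0],[0.09,0,0,0,0],[0.09,0,0,0,0],[0.06,0,0,0,0],[0.03,0,0,0,0],[0.03,0,0,0,0],[0.03,0,0,0,0],[0.03,0,0,0,0],[0.03,0,0,0,0],[0.03,0,0,0,0],[0.03,0,0,0,0],[0.03,0,0,0,0],[0.03,0,0,0,0]]}}

```text
time: 26.12
tool_pos: [0.4828, 0.0744, 0.0194]
ee_rot: [3.141, 0.0, -0.0]
wrist_force: [0.5, -0.1, 0.9]
width: 0.0361
finger_force: 30.0
```

Run:
```python
from h import *
print(atz("top",(363,143),.015)); print(get_obs()["tool_pos"],get_obs()["finger_force"],get_obs()["width"])
```

```text
[ 0.59534991 -0.12393271  0.015     ]
[0.48284179 0.07443013 0.01940869] 29.99996691942215 0.03562834443904001
```

Emit:
{"api": "move_tool", "payload": {"offsets": [[0.03,0,0,-0.01,0],[0.03,0,0,-0.025,0],[0.03,0,0,-0.03,0],[0.03,0,0,-0.03,0],[0.03,0,0,-0.015,0],[0.03,0.005,0.0085,0,0],[0.03,0.005,0.0085,0,0],[0.03,0.0133,0.0232,0,0],[0.03,0.0133,0.0232,0,0],[0.03,0.0133,0.0232,0,0],[0.03,0.0133,0.0232,0,0],[0.03,0.0133,0.0232,0,0],[0.03,0.0133,0.0232,0,0],[0.03,0.0133,0.0232,0,0],[0.03,0.005,0.0085,0,0],[0.03,0.005,0.0085,0,0],[0.03,0,0,0,0],[0.03,0,0,0,0],[0.03,0,0,0,0],[0.03,0,0,0,0]]}}

```text
time: 27.88
tool_pos: [0.5955, -0.1208, 0.1296]
ee_rot: [-3.141, 0.0, 0.001]
wrist_force: [-0.3, 0.6, -1.6]
width: 0.0357
finger_force: 30.0
```

Emit:
{"api": "move_tool", "payload": {"offsets": [[0.03,0,0,0.015,0],[0.03,0,0,0.025,0],[0.03,0,0,0.025,0],[0.03,0,0,0.015,0],[0.03,0,0,0.01,0],[0.03,0,0,0.005,0],[0.03,0,0,0.003,0],[0.03,0,0,0.001,0],[0.03,0,0,0,0],[0.03,0,0,0,0],[0.03,0,0,0,0],[0.03,0,0,0,0]]}}

```text
time: 28.88
tool_pos: [0.5965, -0.1222, 0.0314]
ee_rot: [3.141, -0.002, -0.0]
wrist_force: [0.7, -0.2, -0.5]
width: 0.0359
finger_force: 30.0
```

Emit:
{"api": "move_tool", "payload": {"offsets": [[0.03,0,0,0.001,0],[0.03,0,0,0.001,0],[0.03,0,0,0.0005,0],[0.03,0,0,0,0],[0.03,0,0,0,0],[0.045,0,0,0,0],[0.06,0,0,0,0],[0.09,0,0,0,0],[0.09,0,0,0,0],[0.09,0,0,0,0],[0.09,0,0,0,0],[0.09,0,0,-0.01,0],[0.09,0,0,-0.03,0],[0.09,0,0,-0.035,0],[0.09,0,0,-0.035,0],[0.09,0,0,-0.035,0],[0.09,0,0,-0.035,0],[0.09,0,0,-0.02,0],[0.09,0,0,0,0]]}}

```text
time: 30.47
tool_pos: [0.5984, -0.1227, 0.2363]
ee_rot: [3.138, -0.013, -0.0]
wrist_force: [1.3, -0.2, 0.4]
width: 0.0899
finger_force: 0.0
```

Emit:
{"api": "move_tool", "payload": {"offsets": [[0.09,-0.02,-0.03,0,0],[0.09,-0.02,-0.03,0,0],[0.09,-0.02,-0.03,0,0],[0.09,-0.02,-0.03,0,0],[0.09,-0.02,-0.03,0,0],[0.09,-0.02,-0.03,0,0],[0.09,-0.02,-0.03,0,0],[0.09,0,0,0,0],[0.09,0,0,0,0],[0.09,0,0,0,0]]}}

```text
time: 31.3
tool_pos: [0.4558, 0.0878, 0.2273]
ee_rot: [3.141, 0.001, 0.0]
wrist_force: [0.7, 0.4, 0.8]
width: 0.0898
finger_force: 0.0
```

```bash
python3 - <<'E'
from bench import *
import cv2,numpy as np
s=snapshot("side")["color"];t=snapshot("top")["color"];cv2.imwrite("pics/sF.png",s);cv2.imwrite("pics/tF.png",t)
a=cv2.resize(s[80:190,240:400],None,fx=3,fy=3,interpolation=cv2.INTER_CUBIC);b=cv2.resize(t[105:235,200:455],None,fx=3,fy=2,interpolation=cv2.INTER_CUBIC)
c=np.zeros((590,765,3),np.uint8);c[:330,:480]=a;c[330:]=b;cv2.imwrite("pics/s6.png",c)
E
```

```text
(no output)
```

View pics/s6.png

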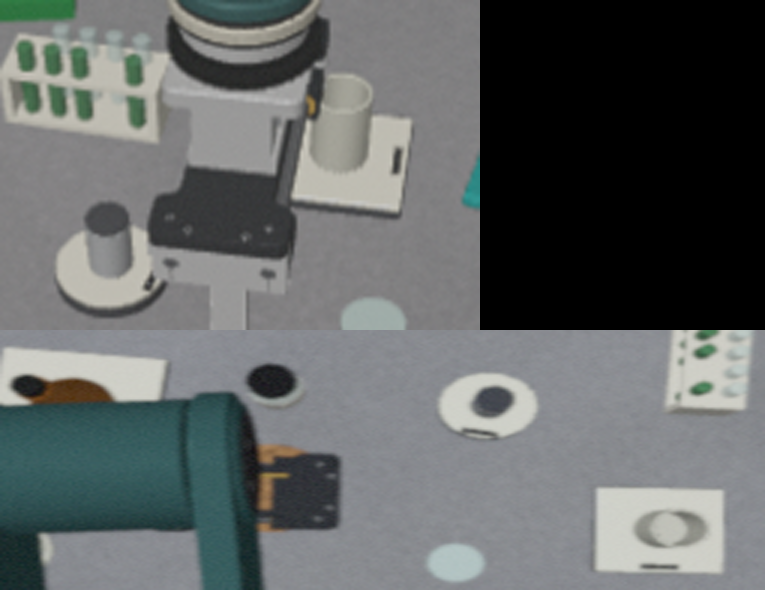

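All three vessels stand upright on their plates, with the canister lid at side crop (107,218) and the beaker rim at (344,93). I'll check the centring numerically.

Run:
```python
from h import *
np.set_printoptions(precision=4,suppress=True)
print("can",tri((364.3,139.75),(275.3,152.3)),atz("top",(364.3,139.75),.067),"want .5962 -.122")
print("beaker",tri((425.3,203.75),(354.3,110.7)),atz("side",(354.3,110.7),.083),"want .430 -.277")
```

```text
can [ 0.595  -0.1221  0.0657] [ 0.5946 -0.122   0.067 ] want .5962 -.122
beaker [ 0.4313 -0.274   0.0845] [ 0.4302 -0.2759  0.083 ] want .430 -.277
```

All three are within about 3 mm of centre, so I'm handing it in.

```bash
python3 -c "
from bench import *
print(close_job())"
```

```text
the job is handed in; nothing more can be done
None
```

The job is handed in at about 31 s: flask on the large stirrer, beaker on the medium, canister on the small (via the cork mat), all upright and about 3 mm or less off centre by camera, with no contact made with the bottle, rack or mortar.

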